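# Square up a batch of relays against the stop with a straightedge

### The job

Pick up the straightedge by its handle and use it, not your fingers, to push all five relays together across the pink mat until they sit flush and square against the aluminium stop, then press the whole row home for about a second with roughly 10 N (a kilogram's weight; the stop must never take more than 16 N). Then set the straightedge down on its green pad, lying along it as before, and let go, leaving the row flush and the bin, reel and cup where they are.

Things in the scene. Friction and masses are not known exactly. Their poses are not given: they have to be found in the camera images.
- kitmat: Pink mat, fixed: 3 mm thick, 290 mm along y, from x = -180 to +30 mm of its origin (bench height); +x points away from the robot. Across its far end, parallel to y and centred on y = 0, stands the fixed, rigid aluminium stop: bar 270 mm long, 12 mm thick, top 21 mm above the bench. Where along x it was set is not measured: the face for the relays is between x = -26 and +10 mm; feel for it.
- pad: Dark green parking pad, fixed on the bench to one side of the mat (left or right), where the straightedge stands at the start. 290 mm (x) by 100 mm (y), 3 mm thick; origin: centre of its underside, at bench height.
- straightedge_c (a point): Handle centre of the loose aluminium straightedge: bar 240 mm long (x), 60 mm wide (y), 8 mm thick on a 30 mm wide, 4 mm high sole; on top a black handle 70 mm long (x), 16 mm thick (y), 50 mm high. This point is 37 mm above the sole's underside and 25 mm above the bar's top, midway along and across; both long edges (30 mm off in y) are straight and alike. 0.25 kg. Held, it tips a little when pressed.
- bin: Bystander: red open parts bin, 160 x 110 x 70 mm high, loose, on the bench on the other side of the mat from the pad. Origin: centre of its underside.
- reel: Bystander: green reel, 60 mm diameter, 50 mm high, loose, standing beyond the stop. Origin: centre of its underside.
- cup: Bystander: pale blue cup, 70 mm diameter, 70 mm high, loose, standing beyond the stop. Origin: centre of its underside.
- relay1_c (a point): Centre of a loose blue relay block with a black foot, the first of five alike: 24 mm (x, square to the stop when home) by 28 mm (y), 18 mm high, 30 g, standing on the mat. At first the five stand side by side along the stop at different distances (centres 50 to 100 mm short of the mat's origin, within 90 mm either side), turned up to 20 degrees. Slides easily, friction about 0.25.
- relay2_c (a point): Centre of a loose blue relay block with a black foot, one of five alike: 24 mm (x, square to the stop when home) by 28 mm (y), 18 mm high, 30 g, standing on the mat. At first the five stand side by side along the stop at different distances (centres 50 to 100 mm short of the mat's origin, within 90 mm either side), turned up to 20 degrees. Slides easily, friction about 0.25.
- relay3_c (a point): Centre of a loose blue relay block with a black foot, one of five alike: 24 mm (x, square to the stop when home) by 28 mm (y), 18 mm high, 30 g, standing on the mat. At first the five stand side by side along the stop at different distances (centres 50 to 100 mm short of the mat's origin, within 90 mm either side), turned up to 20 degrees. Slides easily, friction about 0.25.
- relay4_c (a point): Centre of a loose blue relay block with a black foot, one of five alike: 24 mm (x, square to the stop when home) by 28 mm (y), 18 mm high, 30 g, standing on the mat. At first the five stand side by side along the stop at different distances (centres 50 to 100 mm short of the mat's origin, within 90 mm either side), turned up to 20 degrees. Slides easily, friction about 0.25.
- relay5_c (a point): Centre of a loose blue relay block with a black foot, one of five alike: 24 mm (x, square to the stop when home) by 28 mm (y), 18 mm high, 30 g, standing on the mat. At first the five stand side by side along the stop at different distances (centres 50 to 100 mm short of the mat's origin, within 90 mm either side), turned up to 20 degrees. Slides easily, friction about 0.25.

How it is judged:
By the outcome, as a careful person would: the job done as asked, in the order asked, and still so for the second after the job is handed in, with the robot touching nothing.
It also fails if it takes over 70 s, if anything falls off the work surface, if the arm or the gripper's body presses on something with over 40 N, if the wrist force passes 120 N, or if a joint passes its speed limit or range.

### The arm

A 6-joint arm with a two-finger parallel gripper is mounted at the origin on the work surface. World frame = base frame: x ahead of the robot, y to its left, z up, the work surface at z = 0. Lengths are in m, angles in degrees, forces in N, time in s.
With the tool pointing down it reaches from about 0.4 to 0.825 m from the base axis. Payload 7 kg.
Tool frame: the origin (TCP) lies midway between the tips of the shut fingers; the grasp point (between the pads) lies r.tcp_to_grasp behind it (r.tcp_to_grasp is the distance from the TCP to the grasp point, in m); x points along the fingers, y is the direction in which the jaws open and shut, and the axes are right-handed (so a half turn about x gives the same grasp; the last joint's range is limited). The gripper opens to 88 mm and grips with 3 to 60 N. Pads are 19 mm wide; open, the fingers measure 130 mm over their backs; the gripper's body (78 mm by 193 mm) begins 47 mm behind the grasp point.
Start: joints at [-46.576, 20.546, 0.682, 0, -70.136, -16.507], TCP at [0.306, -0.602, 0.227] pointing down, gripper open.
Joint ranges: [-176.03, 176.03], [-82.01, 121.73], [-58.28, 71.71], [-173.87, 95.51], [-174.79, -0.11], [-173.66, 173.66]. Speed limits (degrees/s): [136.94, 136.94, 172.46, 180, 180, 180].

### API

Orientations are given as [roll, pitch, yaw] about the fixed x, y, z axes, in that order (R = Rz(yaw) Ry(pitch) Rx(roll)).
In Python, from plant import r gives the robot as it stands.
- The arm moves only by the tool carry_out, never from a script. Its argument "moves" is a list of rows, each a list of 7 numbers: the shift along the world's x, y, z in mm, then the turn, a rotation vector about the world's x, y, z in rad, then the opening in per cent of the stroke, from 0 (shut) to 100 (fully open). In form: [[x, y, z, wx, wy, wz, claw], ...]. A call has 1 to 5 rows; each row is the pose to reach, as a shift and turn from the pose commanded when the call began; what a row does not reach only later rows make up. A row lasts 1/10 s, in which the tool goes at most 50 mm and 8.59 degrees, less where a joint would pass 70% of its speed; a pose out of reach is approached as far as the arm can. A call with a gripper value outside its range is refused whole. The fingers move at their own pace and stop on an object; "squeeze" is the grip in N (left out, the last holds). Time passes only in rows, so rows that repeat a pose let the fingers close. It gives the time, the measured TCP pose, the force and the opening at its end, in the units of the state.
- r.get_state(): the state, without advancing time (a new reading comes with each control period).
- r.capture(name): name is "side" or "top"; returns the picture (420x560x3 uint8, blue, green, red); there is no depth.
- r.camera_params(name): a dict with "K" (3x3 intrinsics, pixels), "rvec" (rotation vector, rad) and "tvec" (3), from world to camera coordinates, as OpenCV has them. Camera axes: x right, y down, z forward; pixel columns grow to the right and rows downward; lengths in m; the calibration is good to about 2 mm. A picture is of the moment at which its call begins. camera_params takes no time and is no camera call.
- r.close_job(): hands the job in, once; it reports no verdict.
The state is a dict: "time_s": time; "joints": joint angles; "qd": joint speeds; "joint_torque": joint torques, N m; "tcp_pos": TCP position; "eef_rot": TCP orientation; "contact_force": force on the tool from outside, world axes, zero at the start; "moment": the same for the moment, N m; "gripper_width": finger opening in m.
Only numpy, scipy, OpenCV 4.12 (cv2) and the standard library are available. Lean on these libraries where they do the work, as an engineer would, in place of code of your own. Each camera call takes 0.05 s, during which the arm holds its last target. There are 200 camera calls.

## Working session

There is one attempt and no reset: what is moved stays moved. The work goes in short steps, Python scripts to look and compute and a tool call to move; the robot and the scene stay as the last step left them, time stands still between calls to the robot, and variables do not carry over. Pictures are saved under pics/ and viewed, about 8 in all and at most 12, crops included, and the job is handed in when it is done.

Besides the shell and the picture viewer there is one more tool, called after "Emit:" as name([rows], argument=value, ...), one row to a line, values as JSON. carry_out: Moves the arm, as the interface text tells. Its arguments: {"type":"object","properties":{"moves":{"type":"array"},"squeeze":{"type":"number"}},"required":["moves"]}

```bash
ls; mkdir -p pics; python3 - <<'E'
from plant import r
import cv2,numpy as np
s=r.get_state(); print({k:np.round(v,3).tolist() for k,v in s.items()}, r.tcp_to_grasp)
for n in("side","top"):
    im=r.capture(n); cv2.imwrite(f"pics/{n}0.png",im); p=r.camera_params(n)
    R=cv2.Rodrigues(np.array(p["rvec"],float))[0]; print(n,np.array(p["K"]).tolist(),-R.T@np.array(p["tvec"]).ravel(),R.tolist())
E
```

```text
pics
{'time_s': 0.0, 'joints': [-46.576, 20.592, 0.633, -0.019, -70.136, -16.508], 'qd': [-0.113, 0.01, -0.028, 0.057, 0.015, -0.116], 'joint_torque': [0.001, -58.272, 29.306, 6.997, 0.007, -0.0], 'tcp_pos': [0.305, -0.601, 0.226], 'eef_rot': [95.576, 89.904, 122.486], 'contact_force': [-0.589, 0.155, 1.035], 'moment': [0.013, 0.004, -0.016], 'gripper_width': 0.087} 0.0188
side [[508.2995181034736, 0.0, 265.95292382300624], [0.0, 508.2995181034736, 212.4250636319832], [0.0, 0.0, 1.0]] [0.04683084 0.66826085 0.69088724] [[-0.7693581216232049, -0.6388150503642835, 0.00184719259732663], [-0.3788790580301571, 0.453971792458295, -0.8064491744917246], [0.5143332966847418, -0.621148084662813, -0.5913005300531401]]
top [[437.4423357313572, 0.0, 286.0989063883781], [0.0, 437.4423357313572, 204.56135836160388], [0.0, 0.0, 1.0]] [0.37283268 0.00616898 1.12110423] [[-0.07754995695124378, -0.9969824433927691, -0.003465796220802994], [-0.9736941795154707, 0.0764846321999717, -0.21463864007892292], [0.2142560359816139, -0.013270591690611358, -0.976687382145191]]
```

View pics/top0.png

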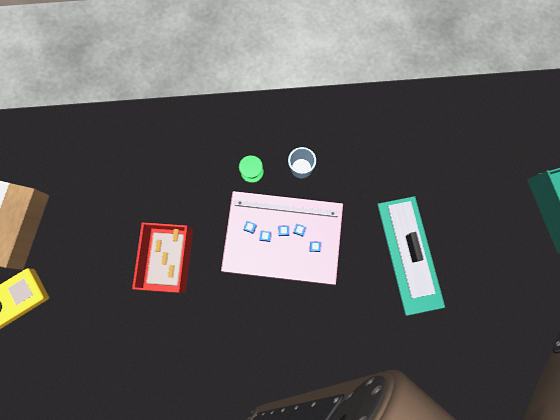

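View pics/side0.png

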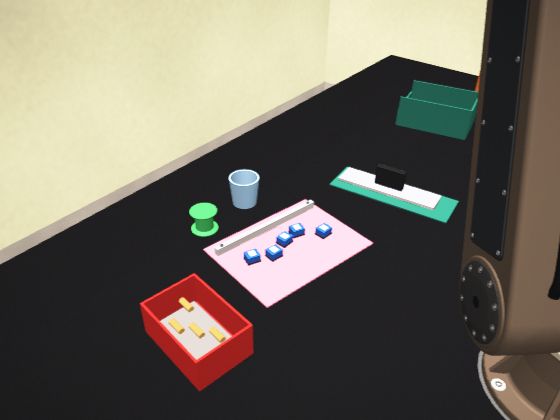

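Top view: the mat spans (222–343, 192–284) with the stop along its far end near row 210. The relays are at (250,227), (265,237), (284,231), (300,230) and (316,246). The pad is on the right with the handle at (415,247), and the bin is on the left. The reel is at (251,168) and the cup at (302,162).

```bash
cat > h.py <<'E'
import cv2,numpy as np
from plant import r
class Cam:
    def __init__(s,n):
        p=r.camera_params(n); s.K=np.array(p["K"],float); s.rv=np.array(p["rvec"],float); s.t=np.array(p["tvec"],float).ravel()
        s.R=cv2.Rodrigues(s.rv)[0]; s.C=-s.R.T@s.t
    def ray(s,uv,z):
        uv=np.atleast_2d(np.array(uv,float)); d=np.c_[uv,np.ones(len(uv))]@np.linalg.inv(s.K).T@s.R
        return (s.C+d*((z-s.C[2])/d[:,2])[:,None])[:,:2]
    def proj(s,P): return cv2.projectPoints(np.atleast_2d(np.array(P,float)),s.rv,s.t,s.K,None)[0][:,0]
def cnts(m,amin):
    c=cv2.findContours(m.astype(np.uint8)*255,cv2.RETR_EXTERNAL,cv2.CHAIN_APPROX_NONE)[0]
    return sorted([x for x in c if cv2.contourArea(x)>amin],key=cv2.contourArea)[::-1]
def rect(cam,c,z):
    """min-area rectangle in mm on plane z: centre, long, short, angle of long side"""
    w=cam.ray(c[:,0],z)*1000
    (c0,(a,b),th)=cv2.minAreaRect(w.astype(np.float32))
    if a<b:a,b,th=b,a,th+90
    return np.round(c0,1),round(a,1),round(b,1),round((th+90)%180-90,2)
E
python3 - <<'E'
from h import *
for n in("top","side"):
    im=cv2.imread(f"pics/{n}0.png");c=Cam(n);H,S,V=cv2.split(cv2.cvtColor(im,cv2.COLOR_BGR2HSV)); 
    H=H.astype(int)
    B,G,R=[x.astype(int) for x in cv2.split(im)]
    rowsL=np.arange(560)[None,:]
    print(n,"mat");m=(R>180)&(R-G>18)&(B-G>5)&(V>150)
    for x in cnts(m,1500): print(rect(c,x,.003),cv2.contourArea(x))
    print("pad");m=(H>70)&(H<95)&(S>100)&(V>60)
    m=cv2.morphologyEx(m.astype(np.uint8),cv2.MORPH_CLOSE,np.ones((3,3)))
    for x in cnts(m,600): print(rect(c,x,.003),cv2.boundingRect(x))
    print("relay");m=(H>95)&(H<125)&(S>120)&(V>80)
    for x in cnts(m,15):print(rect(c,x,.021),np.round(cv2.minEnclosingCircle(x)[0]))
    M=cv2.Canny
    x0,y0,x1,y1=(380,190,445,320) if n=="top" else (330,160,460,220)
    sub=np.zeros(H.shape,bool);sub[y0:y1,x0:x1]=1
    print("bar");
    for x in cnts(sub&(V>150)&(S<60),200):print(rect(c,x,.015),cv2.boundingRect(x))
    m=sub&(V<70)
    for x in cnts(m,60):print("handle",rect(c,x,.065),cv2.boundingRect(x),cv2.contourArea(x))
im=cv2.imread("pics/top0.png")
a=cv2.resize(im[190:315,375:450],None,fx=4,fy=4,interpolation=cv2.INTER_CUBIC)
b=cv2.resize(im[185:290,218:348],None,fx=3.8,fy=3.8,interpolation=cv2.INTER_CUBIC)
o=np.zeros((500,800,3),np.uint8);o[:500,:300]=a;o[:399,306:800]=b[:,:494];cv2.imwrite("pics/z.png",o)
E
```

```text
top mat
(array([535.2,   6.6]), 291.9, 210.4, 78.99) 3289.0
pad
(array([ 465.2, -314.2]), 291.3, 103.6, 6.96) (377, 196, 68, 120)
(array([ 558.6, -677.2]), 225.8, 81.1, -12.06) (528, 168, 32, 85)
relay
(array([500.6, -73.1]), 25.2, 22.9, 84.88) [315. 246.]
(array([564. ,  88.7]), 27.6, 23.5, 67.02) [250. 227.]
(array([547.4,   3.1]), 23.1, 22.9, -4.48) [283. 230.]
(array([537.7,  51.1]), 25.9, 24.1, 78.37) [265. 236.]
(array([546.7, -36.8]), 25.7, 23.6, 66.84) [299. 229.]
bar
(array([ 478.1, -314.4]), 238.9, 61.9, 6.96) (388, 201, 47, 97)
handle (array([ 488.2, -303.2]), 272.7, 158.6, -8.87) (380, 190, 65, 113) 1951.0
handle (array([ 424.4, -294.8]), 240.2, 149.9, -7.08) (380, 218, 65, 102) 1530.5
handle (array([ 474.2, -301.1]), 66.5, 17.0, 11.3) (406, 234, 14, 28) 122.5
side mat
(array([533.7,   6.5]), 292.4, 213.1, 79.02) 7990.0
pad
(array([ 595.8, -846.9]), 386.6, 245.3, -76.84) (395, 80, 83, 60)
(array([ 463.8, -313.5]), 293.9, 106.9, 7.3) (329, 166, 130, 57)
relay
(array([542.6, -10.4]), 80.8, 37.4, 85.74) [290. 234.]
(array([557.7,  96.1]), 35.3, 32.0, -24.76) [252. 256.]
(array([531.7,  58.1]), 36.2, 32.9, 77.38) [274. 252.]
(array([495.5, -65.1]), 40.1, 32.0, 83.65) [324. 230.]
bar
(array([ 475.6, -310.9]), 241.4, 70.3, 7.03) (338, 167, 103, 43)
handle (array([ 457.9, -279.6]), 299.2, 255.1, 22.67) (330, 160, 130, 60) 3014.0
handle (array([ 424.1, -124.9]), 235.1, 104.2, 7.25) (330, 185, 104, 35) 1683.0
```

View pics/z.png

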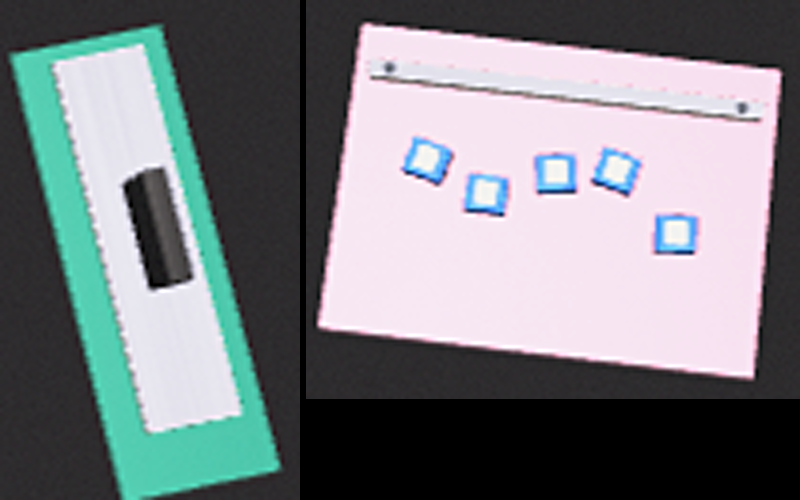

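The crop shows the pad with the bar at about +7° and the handle mid-bar, the stop's near edge running from (370,78) to (760,120) in the crop, and five clearly separated relays. Next I work out frames and targets.

```bash
cat >> h.py <<'E'
from scipy.spatial.transform import Rotation as Ro
YAW=-11.0
ex=np.array([np.cos(np.radians(YAW)),np.sin(np.radians(YAW))]); ey=np.array([-ex[1],ex[0]])
O=np.array([534.5,6.5])+75*ex
def mat(p): p=np.atleast_2d(p)-O; return np.c_[p@ex,p@ey]
def world(p): p=np.atleast_2d(p); return O+p[:,:1]*ex+p[:,1:]*ey
def st():
    s=r.get_state(); R=Ro.from_euler('xyz',s["eef_rot"],degrees=True).as_matrix(); p=np.array(s["tcp_pos"])*1000
    F=np.array(s["contact_force"]); M=np.array(s["moment"])
    print("t",s["time_s"],"tcp",p.round(1),"mat",mat(p[:2])[0].round(1),"toolx",R[:,0].round(4),"tooly yaw",round(np.degrees(np.arctan2(R[1,1],R[0,1])),2),
     "F",F.round(2),"Fmat",np.round([F[:2]@ex,F[:2]@ey],2),"M",M.round(3),"w",round(s["gripper_width"]*1000,1),"j",np.round(s["joints"],1))
    return s,R
E
python3 - <<'E'
from h import *
st(); c=Cam("top")
print("O",O,ex)
print("relays",mat([[500.6,-73.1],[564,88.7],[547.4,3.1],[537.7,51.1],[546.7,-36.8]]).round(1))
u=[[218+(x-306)/3.8,185+y/3.8] for x,y in[(370,78),(760,120),(372,62),(764,104)]]
print("stop near bottom z3/ z21",mat(c.ray(u,.003)*1000).round(1).tolist(),mat(c.ray(u,.021)*1000).round(1).tolist())
im=cv2.imread("pics/top0.png");H,S,V=cv2.split(cv2.cvtColor(im,cv2.COLOR_BGR2HSV))
for n,m in(("red",((H<8)|(H>172))&(S>150)&(V>80)),("green",(H>50)&(H<70)&(S>120))):
  for x in cnts(m,150)[:1]: print(n,rect(c,x,.07 if n=="red" else .05),mat(rect(c,x,.06)[0]))
E
```

```text
t 0.1 tcp [ 305.3 -601.5  225.7] mat [-183.9 -640.6] toolx [-8.0e-04  1.3e-03 -1.0e+00] tooly yaw 116.91 F [-0.64  1.38 -0.08] Fmat [-0.9   1.23] M [ 0.055 -0.049 -0.022] w 87.8 j [-46.6  20.6   0.6  -0.  -70.1 -16.5]
O [608.12203876  -7.81067465] [ 0.98162718 -0.190809  ]
relays [[-93.1 -84.6]
 [-61.7  86.3]
 [-61.7  -0.9]
 [-80.4  44.4]
 [-54.8 -40.2]]
stop near bottom z3/ z21 [[-7.7, 133.7], [-6.6, -135.7], [3.6, 133.9], [4.8, -137.4]] [[-11.4, 131.0], [-10.3, -134.0], [-0.2, 131.2], [1.0, -135.7]]
red (array([498.9, 297.2]), 161.3, 127.8, -8.56) [[-164.77041525  281.5437489 ]]
green (array([709.5,  73.7]), 72.6, 60.6, 14.49) [[81.03383374 98.17643672]]
```

Emit:
carry_out([
  [40,67,-20,0,0,-0.1,100],
  [80,134,-40,0,0,-0.2,100],
  [120,201,-60,0,0,-0.3,100],
  [150,250,-75,0,0,-0.347,100],
  [172,287,-85,0,0,-0.347,100],
])

```text
time_s: 0.6
tcp_pos: [0.4304, -0.3923, 0.164]
eef_rot: [129.8, 90.0, 136.7]
contact_force: [1.3, -0.8, -0.7]
gripper_width: 0.0878
```

Emit:
carry_out([
  [0,0,0,0,0,0,100],
  [0,0,0,0,0,0,100],
])

```text
time_s: 0.8
tcp_pos: [0.4305, -0.3929, 0.1643]
eef_rot: [152.6, 89.9, 159.8]
contact_force: [0.1, 0.1, 0.5]
gripper_width: 0.0877
```

```bash
python3 -c "
from h import *
st()"
```

```text
t 0.8 tcp [ 430.5 -392.9  164.3] mat [-100.9 -411.9] toolx [-9.e-04  3.e-04 -1.e+00] tooly yaw 97.2 F [0.13 0.12 0.46] Fmat [0.11 0.14] M [-0.07  -0.026  0.02 ] w 87.7 j [-23.2  14.7 -16.2   0.  -59.1 -59.6]
```

Emit:
carry_out([
  [16,26,-20,0,0,0,100],
  [32,52,-40,0,0,0,100],
  [47.5,78.5,-60,0,0,0,100],
  [47.5,78.5,-65,0,0,0,100],
  [47.5,78.5,-65,0,0,0,100],
])

```text
time_s: 1.3
tcp_pos: [0.4769, -0.316, 0.0989]
eef_rot: [162.3, 89.9, 169.3]
contact_force: [-0.6, 0.4, -0.4]
gripper_width: 0.0877
```

```bash
python3 -c "
from h import *
st();im=r.capture('top');c=Cam('top');cv2.imwrite('pics/g.png',np.hstack([cv2.resize(im[180:320,360:500],(400,400)),cv2.resize(r.capture('side')[120:240,320:440],(400,400))]))"
```

```text
t 1.3 tcp [ 476.9 -316.    98.9] mat [ -70.  -327.6] toolx [-1.8e-03  3.0e-04 -1.0e+00] tooly yaw 97.03 F [-0.62  0.39 -0.4 ] Fmat [-0.68  0.27] M [-0.057 -0.04   0.025] w 87.7 j [-13.9  17.6 -21.9   0.  -50.5 -69. ]
```

View pics/g.png

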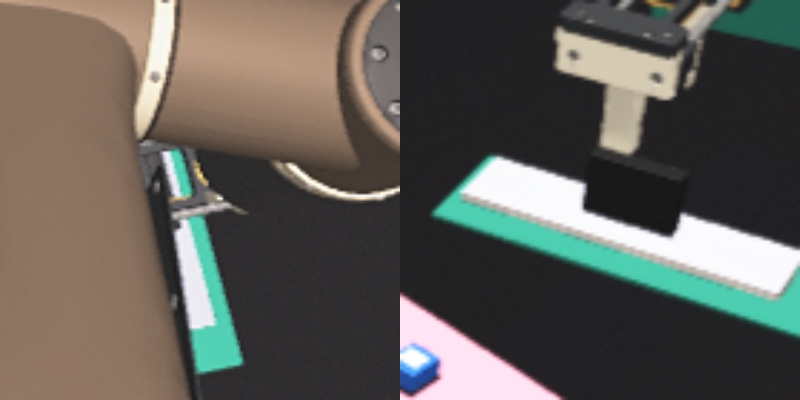

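The side view shows the fingers straddling above the handle, aligned with it. I'll descend and grip.

Emit:
carry_out([
  [1,1,-30,0,0,0,100],
  [1,1,-60,0,0,0,100],
  [1,1,-77,0,0,0,100],
  [1,1,-77,0,0,0,100],
  [1,1,-77,0,0,0,40],
], squeeze=20)

```text
time_s: 1.9
tcp_pos: [0.4787, -0.3157, 0.0236]
eef_rot: [-44.6, 89.9, -37.7]
contact_force: [0.4, -0.0, 0.5]
gripper_width: 0.084
```

Emit:
carry_out([
  [0,0,0,0,0,0,0],
  [0,0,0,0,0,0,0],
  [0,0,0,0,0,0,0],
  [0,0,0,0,0,0,0],
  [0,0,0,0,0,0,0],
])

```text
time_s: 2.4
tcp_pos: [0.4786, -0.3145, 0.023]
eef_rot: [-21.6, 90.0, -14.6]
contact_force: [0.0, 0.3, -0.2]
gripper_width: 0.0453
```

Emit:
carry_out([
  [0,0,0,0,0,0,0],
  [0,0,0,0,0,0,0],
  [0,0,0,0,0,0,0],
  [0,0,0,0,0,0,0],
], squeeze=50)

```text
time_s: 2.8
tcp_pos: [0.4785, -0.3145, 0.0226]
eef_rot: [152.7, 90.0, 159.7]
contact_force: [-0.2, 0.1, -1.4]
gripper_width: 0.0156
```

```bash
python3 -c "
from h import *
st()"
```

```text
t 2.8 tcp [ 478.5 -314.5   22.6] mat [ -68.8 -325.8] toolx [-2.e-04  1.e-04 -1.e+00] tooly yaw 97.04 F [-0.17  0.09 -1.4 ] Fmat [-0.18  0.05] M [-0.03  -0.018 -0.026] w 15.6 j [-13.7  23.2 -26.1  -0.  -40.8 -69.2]
```

Emit:
carry_out([
  [0,0,15,0,0,0,0],
  [0,0,35,0,0,0,0],
  [0,0,50,0,0,0,0],
  [0,30,50,0,0,0.13,0],
  [-5,65,50,0,0,0.27,0],
])

```text
time_s: 3.3
tcp_pos: [0.4739, -0.2496, 0.0727]
eef_rot: [-29.7, 90.0, -7.0]
contact_force: [0.7, 0.4, -2.8]
gripper_width: 0.0156
```

Emit:
carry_out([
  [-3,38,0,0,0,0.14,0],
  [-6,76,0,0,0,0.28,0],
  [-9,114,0,0,0,0.42,0],
  [-12,152,0,0,0,0.56,0],
  [-14,190,0,0,0,0.7,0],
])

```text
time_s: 3.8
tcp_pos: [0.4587, -0.0582, 0.0725]
eef_rot: [110.6, 90.0, 173.6]
contact_force: [0.9, 0.2, -2.4]
gripper_width: 0.0158
```

```bash
python3 -c "
from h import *
st()"
```

```text
t 3.8 tcp [458.7 -58.2  72.5] mat [-137.   -77.9] toolx [-4.e-04  0.e+00 -1.e+00] tooly yaw 152.93 F [ 0.91  0.16 -2.36] Fmat [0.87 0.33] M [ 0.042 -0.162 -0.002] w 15.8 j [ 17.3  10.2 -37.1  -0.  -42.8 -44.3]
```

Emit:
carry_out([
  [-1,40,0,0,0,0.14,0],
  [-3,80,0,0,0,0.28,0],
  [-3,80,-25,0,0,0.28,0],
  [-3,80,-43,0,0,0.28,0],
  [-3,80,-43,0,0,0.28,0],
])

```text
time_s: 4.3
tcp_pos: [0.4545, 0.0201, 0.0277]
eef_rot: [123.0, 89.7, -158.3]
contact_force: [-1.0, -0.8, -1.4]
gripper_width: 0.0158
```

```bash
python3 -c "
from h import *
st()
a=r.capture('side')
cv2.imwrite('pics/s1.png',cv2.resize(a[170:320,180:400],None,fx=3,fy=3))
im=r.capture('top');cv2.imwrite('pics/t1.png',im);st()"
```

```text
t 4.3 tcp [454.5  20.1  27.7] mat [-156.1   -1.9] toolx [-0.0044 -0.0017 -1.    ] tooly yaw 168.68 F [-1.04 -0.78 -1.4 ] Fmat [-0.87 -0.96] M [-0.065  0.151 -0.001] w 15.8 j [ 27.4  13.9 -40.5  -0.  -35.9 -38.7]
t 4.4 tcp [456.3  20.2  29.7] mat [-154.4   -1.4] toolx [-1.1e-03 -7.0e-04 -1.0e+00] tooly yaw 168.66 F [ 0.12  1.   -1.96] Fmat [-0.07  1.  ] M [ 0.007  0.011 -0.008] w 15.6 j [ 27.4  13.8 -40.3   0.  -36.  -38.7]
```

View pics/s1.png

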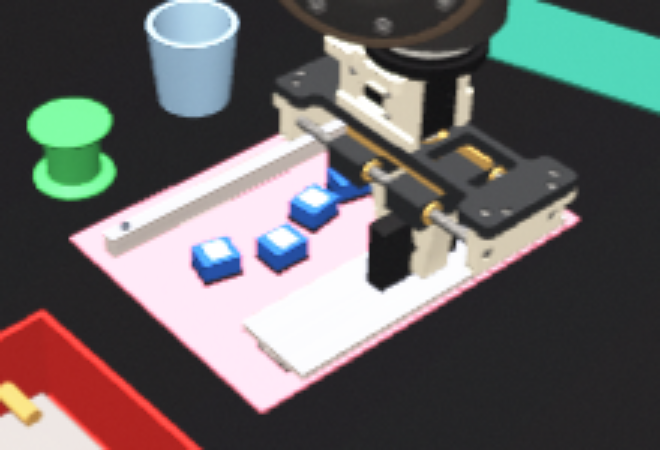

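The side view shows the straightedge level and clear behind all five relays; nothing else has moved. I'll lower it and sweep slowly.

Emit:
carry_out([
  [0,0,-3,0,0,0.005,0],
  [0,0,-5,0,0,0.005,0],
  [7.9,-1.5,-5,0,0,0.005,0],
  [15.7,-3,-5,0,0,0.005,0],
  [23.6,-4.6,-5,0,0,0.005,0],
])

```text
time_s: 4.9
tcp_pos: [0.4813, 0.0157, 0.025]
eef_rot: [-60.0, 90.0, 19.0]
contact_force: [-0.2, 0.7, -1.1]
gripper_width: 0.0158
```

```bash
python3 -c "
from h import *
st()"
```

```text
t 4.9 tcp [481.3  15.7  25. ] mat [-129.    -1.1] toolx [ 7.e-04  3.e-04 -1.e+00] tooly yaw 168.93 F [-0.15  0.72 -1.12] Fmat [-0.29  0.67] M [ 0.006  0.103 -0.07 ] w 15.8 j [ 25.3  16.1 -37.6   0.  -36.2 -36.4]
```

Emit:
carry_out([
  [7.9,-1.5,-1.2,0,0,0,0],
  [15.7,-3,-1.2,0,0,0,0],
  [23.6,-4.6,-1.2,0,0,0,0],
  [31.4,-6.1,-1.2,0,0,0,0],
  [39,-7.6,-1.2,0,0,0,0],
])

```text
time_s: 5.4
tcp_pos: [0.5197, 0.008, 0.0234]
eef_rot: [119.1, 90.0, -162.0]
contact_force: [-0.6, -0.1, -2.9]
gripper_width: 0.0156
```

Emit:
carry_out([
  [3,-0.6,0,0,0,0,0],
  [6,-1.2,0,0,0,0,0],
  [9,-1.8,0,0,0,0,0],
])

```text
time_s: 5.7
tcp_pos: [0.528, 0.0064, 0.0234]
eef_rot: [109.4, 90.0, -171.7]
contact_force: [0.3, 0.1, -1.8]
gripper_width: 0.0157
```

```bash
python3 -c "
from h import *
st()
a=r.capture('side')
cv2.imwrite('pics/s2.png',cv2.resize(a[170:320,180:400],None,fx=3,fy=3))
st();r.capture('side');st();r.capture('side');st()"
```

```text
t 5.7 tcp [528.    6.4  23.4] mat [-81.3  -1.4] toolx [-4.e-04 -1.e-04 -1.e+00] tooly yaw 168.94 F [ 0.26  0.06 -1.75] Fmat [0.25 0.1 ] M [ 0.059  0.204 -0.007] w 15.7 j [ 22.   19.8 -31.8  -0.  -38.4 -33. ]
t 5.75 tcp [528.6   6.4  23.5] mat [-80.8  -1.2] toolx [ 2.e-04 -0.e+00 -1.e+00] tooly yaw 168.96 F [ 0.96  0.36 -1.04] Fmat [0.87 0.54] M [-0.017 -0.01  -0.003] w 15.7 j [ 22.   19.9 -31.7   0.  -38.4 -33. ]
t 5.8 tcp [528.4   6.5  23.5] mat [-80.9  -1.2] toolx [ 3.e-04  0.e+00 -1.e+00] tooly yaw 168.95 F [-0.43  0.07 -2.66] Fmat [-0.43 -0.02] M [0.05  0.106 0.003] w 15.7 j [ 22.   19.8 -31.7   0.  -38.4 -33. ]
t 5.85 tcp [528.2   6.5  23.5] mat [-81.2  -1.2] toolx [ 2.e-04  0.e+00 -1.e+00] tooly yaw 168.95 F [ 0.2  -0.62 -1.67] Fmat [ 0.31 -0.57] M [ 0.019  0.064 -0.016] w 15.6 j [ 22.   19.8 -31.8   0.  -38.4 -33.1]
```

View pics/s2.png

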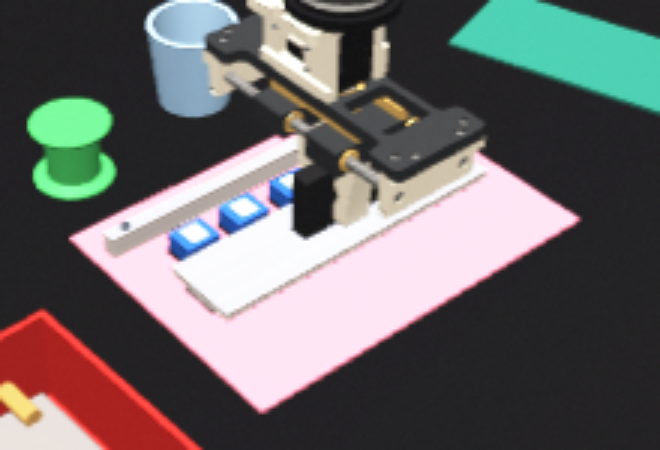

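The relays are riding square on the bar's edge in a row, still about 15 mm short of the stop. I'll approach and feel for it.

Emit:
carry_out([
  [3,-0.6,0,0,0,0,0],
  [6,-1.2,0,0,0,0,0],
  [9,-1.8,0,0,0,0,0],
  [11.8,-2.3,0,0,0,0,0],
])

```text
time_s: 6.25
tcp_pos: [0.5402, 0.0041, 0.0235]
eef_rot: [-66.9, 90.0, 12.1]
contact_force: [-0.9, 0.1, -2.2]
gripper_width: 0.0159
```

Emit:
carry_out([
  [1,-0.2,0,0,0,0,0],
  [2,-0.4,0,0,0,0,0],
])

```text
time_s: 6.45
tcp_pos: [0.5419, 0.0037, 0.0234]
eef_rot: [107.9, 90.0, -173.2]
contact_force: [-0.8, 0.7, -2.0]
gripper_width: 0.0156
```

```bash
python3 -c "
from h import *
st();r.capture('side');st()"
```

```text
t 6.45 tcp [541.9   3.7  23.4] mat [-67.2  -1.3] toolx [-2.e-04 -0.e+00 -1.e+00] tooly yaw 168.93 F [-0.76  0.65 -2.05] Fmat [-0.87  0.5 ] M [ 0.09   0.235 -0.019] w 15.6 j [ 21.1  20.9 -30.   -0.  -39.2 -32.2]
t 6.5 tcp [542.1   3.7  23.4] mat [-67.   -1.3] toolx [-0. -0. -1.] tooly yaw 168.94 F [ 0.67  0.42 -2.57] Fmat [0.58 0.54] M [ 0.034  0.069 -0.001] w 15.6 j [ 21.1  20.9 -30.    0.  -39.2 -32.2]
```

Emit:
carry_out([
  [0.5,-0.1,0,0,0,0,0],
  [1,-0.2,0,0,0,0,0],
  [1,-0.2,0,0,0,0,0],
])

```text
time_s: 6.8
tcp_pos: [0.5429, 0.0036, 0.0235]
eef_rot: [-165.6, 90.0, -86.6]
contact_force: [-0.2, 0.4, -1.9]
gripper_width: 0.0161
```

Emit:
carry_out([
  [0.5,-0.1,0,0,0,0,0],
  [0.5,-0.1,0,0,0,0,0],
])

```text
time_s: 7.0
tcp_pos: [0.5434, 0.0034, 0.0235]
eef_rot: [177.2, 90.0, -103.8]
contact_force: [-0.3, -0.4, -2.3]
gripper_width: 0.0156
```

Emit:
carry_out([
  [0.5,-0.1,0,0,0,0,0],
  [0.5,-0.1,0,0,0,0,0],
])

```text
time_s: 7.2
tcp_pos: [0.544, 0.0034, 0.0235]
eef_rot: [-60.0, 90.0, 18.9]
contact_force: [-0.8, 0.1, -3.4]
gripper_width: 0.0158
```

```bash
python3 -c "
from h import *
st();r.capture('side');st()"
```

```text
t 7.2 tcp [544.    3.4  23.5] mat [-65.1  -1.3] toolx [ 1.e-04  0.e+00 -1.e+00] tooly yaw 168.94 F [-0.8   0.15 -3.45] Fmat [-0.81 -0.01] M [ 0.066  0.17  -0.009] w 15.8 j [ 21.   21.  -29.7   0.  -39.3 -32.1]
t 7.25 tcp [544.    3.4  23.5] mat [-65.1  -1.3] toolx [ 1.e-04  0.e+00 -1.e+00] tooly yaw 168.94 F [ 0.37 -0.11 -2.04] Fmat [ 0.39 -0.04] M [0.034 0.113 0.044] w 15.7 j [ 21.   21.  -29.7   0.  -39.3 -32.1]
```

Still free (about −65 mm). Continuing.

Emit:
carry_out([
  [0.5,-0.1,0,0,0,0,0],
  [0.5,-0.1,0,0,0,0,0],
])

```text
time_s: 7.45
tcp_pos: [0.5445, 0.0033, 0.0235]
eef_rot: [-140.4, 90.0, -61.5]
contact_force: [-0.1, 0.6, -1.5]
gripper_width: 0.016
```

Emit:
carry_out([
  [0.5,-0.1,0,0,0,0,0],
  [0.5,-0.1,0,0,0,0,0],
])

```text
time_s: 7.65
tcp_pos: [0.5448, 0.0031, 0.0234]
eef_rot: [120.2, 90.0, -160.8]
contact_force: [-0.8, 0.2, -2.5]
gripper_width: 0.0156
```

Emit:
carry_out([
  [0.5,-0.1,0,0,0,0,0],
  [0.5,-0.1,0,0,0,0,0],
])

```text
time_s: 7.85
tcp_pos: [0.5448, 0.0029, 0.0233]
eef_rot: [110.9, 89.9, -170.2]
contact_force: [-1.8, 0.8, -1.5]
gripper_width: 0.0156
```

```bash
python3 -c "
from h import *
st();r.capture('side');st();r.capture('side');st()"
```

```text
t 7.85 tcp [544.8   2.9  23.3] mat [-64.2  -1.5] toolx [-1.1e-03 -2.0e-04 -1.0e+00] tooly yaw 168.93 F [-1.76  0.81 -1.48] Fmat [-1.89  0.46] M [0.314 1.062 0.072] w 15.6 j [ 20.9  21.1 -29.6  -0.  -39.4 -32. ]
t 7.9 tcp [544.8   2.9  23.3] mat [-64.2  -1.5] toolx [-1.1e-03 -2.0e-04 -1.0e+00] tooly yaw 168.93 F [-2.35  1.64 -2.  ] Fmat [-2.62  1.16] M [0.301 1.139 0.095] w 15.7 j [ 20.9  21.1 -29.6  -0.  -39.4 -32. ]
t 7.95 tcp [544.8   2.9  23.3] mat [-64.2  -1.5] toolx [-1.e-03 -2.e-04 -1.e+00] tooly yaw 168.94 F [-3.11  0.42 -1.65] Fmat [-3.13 -0.18] M [0.309 1.214 0.11 ] w 16.3 j [ 20.9  21.1 -29.6  -0.  -39.4 -32. ]
```

Contact begins at about −64 mm. The moment Mz is positive, so the +y end touches first; that agrees with the 0.2° stop tilt seen in the image. I'll trim the yaw and press further.

Emit:
carry_out([
  [0.3,-0.05,0,0,0,0.003,0],
  [0.3,-0.05,0,0,0,0.003,0],
])

```text
time_s: 8.15
tcp_pos: [0.5449, 0.0029, 0.0232]
eef_rot: [105.9, 89.9, -175.0]
contact_force: [-5.2, 2.3, -2.1]
gripper_width: 0.0156
```

```bash
cat >> h.py <<'E'
def avg(n=5):
    L=[]
    for i in range(n):
        s=r.get_state();F=np.array(s["contact_force"]);p=np.array(s["tcp_pos"])*1000
        L.append(np.r_[s["time_s"],F[:2]@ex,F[:2]@ey,F[2],s["moment"],mat(p[:2])[0],p[2]])
        if i<n-1:r.capture("side")
    print(np.round(L[-1][0],2),"Fmat x,y,z | M | mat xy z",np.mean(L,0)[1:].round(3))
E
python3 -c "
from h import *
avg();st()"
```

```text
8.35 Fmat x,y,z | M | mat xy z [ -5.218   0.939  -1.238   0.67    1.976  -0.151 -64.163  -1.598  23.189]
t 8.35 tcp [544.8   2.9  23.2] mat [-64.2  -1.6] toolx [-1.5e-03 -2.0e-04 -1.0e+00] tooly yaw 169.08 F [-4.73  1.63 -1.09] Fmat [-4.95  0.7 ] M [ 0.675  1.968 -0.184] w 15.5 j [ 20.9  21.1 -29.5  -0.  -39.4 -31.8]
```

Emit:
carry_out([
  [0.25,-0.05,0,0,0,-0.0013,0],
  [0.45,-0.09,0,0,0,-0.0013,0],
  [0.45,-0.09,0,0,0,-0.0013,0],
])

```text
time_s: 8.65
tcp_pos: [0.5448, 0.0027, 0.023]
eef_rot: [108.5, 89.9, -172.5]
contact_force: [-5.7, 2.1, -0.6]
gripper_width: 0.0159
```

```bash
python3 -c "
from h import *
avg(4);st()"
```

```text
8.8 Fmat x,y,z | M | mat xy z [-6.4790e+00  9.9600e-01 -1.2350e+00  8.4500e-01  2.3860e+00 -4.0000e-02
 -6.4139e+01 -1.7410e+00  2.3050e+01]
t 8.8 tcp [544.8   2.7  23.1] mat [-64.1  -1.7] toolx [-2.3e-03 -3.0e-04 -1.0e+00] tooly yaw 169.01 F [-6.06  2.76 -1.13] Fmat [-6.48  1.56] M [ 0.823  2.376 -0.069] w 15.8 j [ 20.9  21.2 -29.5  -0.  -39.5 -31.8]
```

Emit:
carry_out([
  [0.3,-0.06,0,0,0,0,0],
  [0.6,-0.12,0,0,0,0,0],
  [0.6,-0.12,0,0,0,0,0],
])

```text
time_s: 9.1
tcp_pos: [0.5448, 0.0025, 0.0228]
eef_rot: [108.5, 89.8, -172.5]
contact_force: [-8.3, 3.7, -0.9]
gripper_width: 0.0159
```

```bash
python3 -c "
from h import *
avg(3)"
```

```text
9.2 Fmat x,y,z | M | mat xy z [-8.0240e+00  2.0200e+00 -1.0220e+00  1.0520e+00  2.9100e+00 -1.4000e-02
 -6.4141e+01 -1.9470e+00  2.2817e+01]
```

Emit:
carry_out([
  [0.4,-0.04,0,0,0,0,0],
  [0.8,-0.08,0,0,0,0,0],
  [0.8,-0.08,0,0,0,0,0],
  [0.8,-0.08,0,0,0,0,0],
  [0.8,-0.08,0,0,0,0,0],
])

```text
time_s: 9.7
tcp_pos: [0.5448, 0.0024, 0.0227]
eef_rot: [107.6, 89.7, -173.4]
contact_force: [-10.2, 3.7, 0.1]
gripper_width: 0.0158
```

```bash
python3 -c "
from h import *
avg(5)
a=r.capture('side')
cv2.imwrite('pics/s3.png',cv2.resize(a[170:320,180:400],None,fx=3.5,fy=3.5,interpolation=cv2.INTER_CUBIC));cv2.imwrite('pics/t3.png',r.capture('top'))
st()"
```

```text
9.9 Fmat x,y,z | M | mat xy z [-1.0359e+01  1.8800e+00  7.3300e-01  1.5070e+00  3.7520e+00 -1.5000e-02
 -6.4083e+01 -2.0900e+00  2.2698e+01]
t 10.0 tcp [544.8   2.4  22.7] mat [-64.1  -2.1] toolx [-4.6e-03 -5.0e-04 -1.0e+00] tooly yaw 168.99 F [-9.7   3.4   0.53] Fmat [-10.17   1.48] M [ 1.505  3.749 -0.064] w 16.2 j [ 20.8  21.3 -29.4  -0.1 -39.6 -31.7]
```

View pics/s3.png

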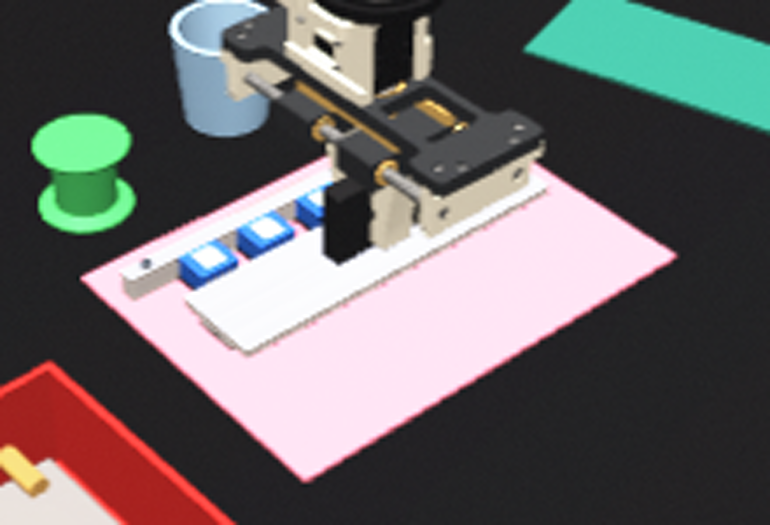

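All visible relays are against the stop at about 10 N, with the pressure centred (Mz≈0). I'll finish the hold, then back off straight.

Emit:
carry_out([
  [0,0,0,0,0,0,0],
  [0,0,0,0,0,0,0],
  [0,0,0,0,0,0,0],
  [0,0,0,0,0,0,0],
  [0,0,0,0,0,0,0],
])

```text
time_s: 10.5
tcp_pos: [0.5448, 0.0023, 0.0227]
eef_rot: [107.6, 89.7, -173.4]
contact_force: [-9.9, 3.6, 0.6]
gripper_width: 0.0159
```

Emit:
carry_out([
  [0,0,0,0,0,0,0],
  [-1,0.2,0,0,0,0,0],
  [-2,0.4,0,0,0,0,0],
  [-4,0.8,0,0,0,0,0],
  [-8,1.6,0,0,0,0,0],
])

```text
time_s: 11.0
tcp_pos: [0.5411, 0.0047, 0.024]
eef_rot: [-68.6, 89.8, 10.4]
contact_force: [-0.4, -0.5, -2.7]
gripper_width: 0.0157
```

Emit:
carry_out([
  [-10,2,0.5,0,0,0,0],
  [-25,5,5,0,0,0,0],
  [-50,9.7,20,0,0,0,0],
  [-75,14.5,45,0,0,0,0],
  [-80,15.5,50,0,0,0,0],
])

```text
time_s: 11.5
tcp_pos: [0.4573, 0.0201, 0.0757]
eef_rot: [-48.5, 89.9, 30.6]
contact_force: [0.7, -0.2, -2.2]
gripper_width: 0.0155
```

```bash
python3 -c "
from h import *
st()
a=r.capture('side');b=r.capture('top');cv2.imwrite('pics/s4f.png',a);cv2.imwrite('pics/t4f.png',b)
cv2.imwrite('pics/s4.png',np.vstack([cv2.resize(a[185:285,190:350],(800,500),interpolation=cv2.INTER_CUBIC)]))"
```

```text
t 11.5 tcp [457.3  20.1  75.7] mat [-153.4   -1.4] toolx [ 0.0021  0.0012 -1.    ] tooly yaw 169.09 F [ 0.69 -0.19 -2.16] Fmat [ 0.72 -0.06] M [ 0.07  -0.137 -0.053] w 15.5 j [ 27.3   9.4 -37.5  -0.  -42.9 -38.2]
```

View pics/s4.png

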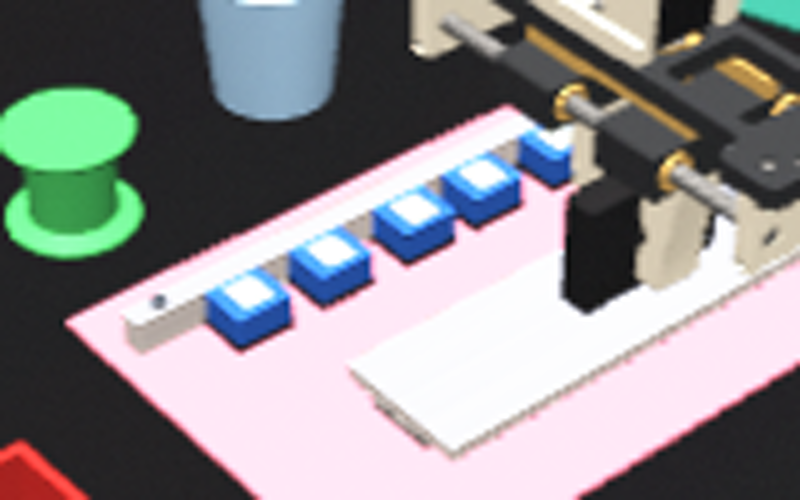

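All five relays look flush and square on the stop. Now I carry the straightedge back to the pad.

Emit:
carry_out([
  [2,-36,0,0,0,-0.14,0],
  [4,-72,0,0,0,-0.28,0],
  [6,-108,0,0,0,-0.42,0],
  [8,-144,0,0,0,-0.56,0],
  [10,-180,0,0,0,-0.7,0],
])

```text
time_s: 12.1
tcp_pos: [0.4697, -0.1617, 0.0728]
eef_rot: [150.5, 90.0, -170.9]
contact_force: [0.9, -0.4, -1.0]
gripper_width: 0.0158
```

Emit:
carry_out([
  [3,-40,0,0,0,-0.14,0],
  [6,-80,0,0,0,-0.28,0],
  [9,-120,0,0,0,-0.42,0],
  [11,-154,0,0,0,-0.557,0],
  [11,-154,0,0,0,-0.557,0],
])

```text
time_s: 12.6
tcp_pos: [0.4806, -0.3179, 0.072]
eef_rot: [-161.1, 89.9, -154.6]
contact_force: [-0.7, 0.6, -2.6]
gripper_width: 0.0157
```

```bash
python3 -c "
from h import *
st()"
```

```text
t 12.6 tcp [ 480.6 -317.9   72. ] mat [ -66.  -328.8] toolx [-9.e-04 -4.e-04 -1.e+00] tooly yaw 96.56 F [-0.68  0.63 -2.6 ] Fmat [-0.79  0.48] M [ 0.05   0.074 -0.055] w 15.7 j [-14.   19.8 -23.    0.1 -47.2 -69.5]
```

Emit:
carry_out([
  [-2,3.2,-20,0,0,0.008,0],
  [-2,3.2,-38,0,0,0.008,0],
  [-2,3.2,-45,0,0,0.008,0],
  [-2,3.2,-47,0,0,0.008,0],
  [-2,3.2,-48,0,0,0.008,0],
])

```text
time_s: 13.1
tcp_pos: [0.4789, -0.3109, 0.0255]
eef_rot: [-123.7, 90.0, -116.2]
contact_force: [0.2, -1.0, -2.7]
gripper_width: 0.0157
```

```bash
python3 -c "
from h import *
avg(4);st()
cv2.imwrite('pics/s5.png',cv2.resize(r.capture('side')[120:240,320:480],(800,600),interpolation=cv2.INTER_CUBIC))"
```

```text
13.25 Fmat x,y,z | M | mat xy z [-3.30000e-02 -5.70000e-01 -1.94000e+00 -1.80000e-02 -4.10000e-02
 -1.10000e-02 -6.88110e+01 -3.22237e+02  2.58330e+01]
t 13.25 tcp [ 479.2 -311.    26.2] mat [ -68.7 -322.3] toolx [ 1.2e-03 -4.0e-04 -1.0e+00] tooly yaw 97.51 F [ 0.02 -0.5  -2.14] Fmat [ 0.11 -0.49] M [ 0.082 -0.056  0.007] w 15.8 j [-13.4  22.8 -26.1   0.  -41.  -69.1]
```

View pics/s5.png

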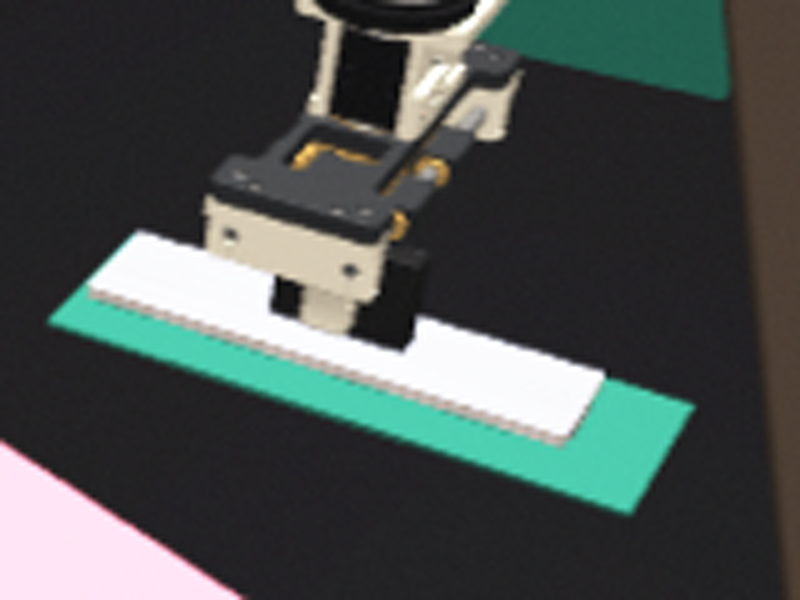

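The bar is over the pad and parallel to it. I'll make a fine correction and lower gently.

Emit:
carry_out([
  [-0.7,-3.4,-1,0,0,-0.008,0],
  [-0.7,-3.4,-2,0,0,-0.008,0],
  [-0.7,-3.4,-3,0,0,-0.008,0],
  [-0.7,-3.4,-3.4,0,0,-0.008,0],
  [-0.7,-3.4,-3.4,0,0,-0.008,0],
])

```text
time_s: 13.8
tcp_pos: [0.4779, -0.3146, 0.0226]
eef_rot: [-63.1, 90.0, -56.1]
contact_force: [-1.2, 0.4, 3.8]
gripper_width: 0.0154
```

```bash
python3 -c "
from h import *
avg(4);st()"
```

```text
13.95 Fmat x,y,z | M | mat xy z [-1.73000e+00 -3.99000e-01  5.20000e+00  1.26000e-01  7.78000e-01
 -4.50000e-02 -6.92660e+01 -3.25959e+02  2.25840e+01]
t 13.95 tcp [ 477.9 -314.6   22.6] mat [ -69.3 -326. ] toolx [ 3.e-04 -3.e-04 -1.e+00] tooly yaw 97.03 F [-1.93  0.09  5.26] Fmat [-1.91 -0.28] M [ 0.083  0.808 -0.02 ] w 15.7 j [-13.8  23.1 -26.1   0.  -40.7 -69.2]
```

Seated (Fz rose from −2 to +5 N). I'll open slowly and retract straight up.

Emit:
carry_out([
  [0,0,0.3,0,0,0,0],
  [0,0,0.5,0,0,0,30],
  [0,0,0.5,0,0,0,60],
  [0,0,0.5,0,0,0,80],
  [0,0,0.5,0,0,0,80],
])

```text
time_s: 14.45
tcp_pos: [0.4779, -0.3143, 0.0224]
eef_rot: [125.9, 90.0, 132.9]
contact_force: [-0.0, -0.2, 0.7]
gripper_width: 0.0421
```

Emit:
carry_out([
  [0,0,0,0,0,0,100],
  [0,0,0,0,0,0,100],
  [0,0,0,0,0,0,100],
  [0,0,0,0,0,0,100],
  [0,0,0,0,0,0,100],
])

```text
time_s: 14.95
tcp_pos: [0.4778, -0.3144, 0.0226]
eef_rot: [31.4, 90.0, 38.4]
contact_force: [-0.7, 0.3, -0.1]
gripper_width: 0.0825
```

```bash
python3 -c "
from h import *
st()"
```

```text
t 14.95 tcp [ 477.8 -314.4   22.6] mat [ -69.4 -325.8] toolx [ 0.  0. -1.] tooly yaw 97.01 F [-0.71  0.31 -0.08] Fmat [-0.75  0.17] M [ 0.025 -0.014  0.007] w 82.5 j [-13.8  23.1 -26.1  -0.  -40.7 -69.2]
```

Retract up, then go back toward the start pose to clear the camera views.

Emit:
carry_out([
  [0,0,30,0,0,0,100],
  [0,0,65,0,0,0,100],
  [0,0,105,0,0,0,100],
  [0,0,145,0,0,0,100],
  [0,0,145,0,0,0,100],
])

```text
time_s: 15.45
tcp_pos: [0.4809, -0.3158, 0.1738]
eef_rot: [-30.7, 89.4, -23.6]
contact_force: [1.4, -0.4, -0.5]
gripper_width: 0.0877
```

Emit:
carry_out([
  [-20,-40,10,0,0,0,100],
  [-45,-80,15,0,0,0,100],
  [-70,-120,20,0,0,0,100],
  [-95,-160,30,0,0,0,100],
  [-120,-200,35,0,0,0,100],
])

```text
time_s: 15.95
tcp_pos: [0.3569, -0.516, 0.2034]
eef_rot: [-54.2, 89.9, -47.1]
contact_force: [1.7, 0.2, 0.2]
gripper_width: 0.0877
```

Emit:
carry_out([
  [-10,-20,0,0,0,0,100],
  [-20,-40,0,0,0,0,100],
  [-30,-60,0,0,0,0,100],
  [-45,-90,0,0,0,0,100],
  [-45,-90,0,0,0,0,100],
])

```text
time_s: 16.45
tcp_pos: [0.3109, -0.6068, 0.2016]
eef_rot: [161.6, 89.9, 168.5]
contact_force: [-0.0, -0.2, -0.2]
gripper_width: 0.0876
```

```bash
python3 - <<'E'
from h import *
st()
a=r.capture('side');im=r.capture('top');cv2.imwrite('pics/s6.png',a);cv2.imwrite('pics/t6.png',im)
c=Cam("top")
for im in(cv2.imread('pics/top0.png'),im):
    H,S,V=cv2.split(cv2.cvtColor(im,cv2.COLOR_BGR2HSV))
    for x in cnts((H>95)&(H<125)&(S>120)&(V>80),15)[:6]:
        q=rect(c,x,.021)
        if abs(mat(q[0])[0,1])<130: print("relay",mat(q[0])[0].round(1),q[1:])
    sub=np.zeros(H.shape,bool);sub[190:320,380:445]=1
    for x in cnts(sub&(V>150)&(S<60),200):print("bar",rect(c,x,.015))
    for x in cnts(((H<8)|(H>172))&(S>150)&(V>80),150)[:1]:print("bin",rect(c,x,.07))
    for x in cnts((H>50)&(H<70)&(S>120),150)[:1]:print("reel",rect(c,x,.05))
d=cv2.absdiff(cv2.imread('pics/top0.png'),im)[140:190,285:320];print("cup diff",d.mean(),d.max())
o=np.zeros((600,800,3),np.uint8)
o[:400,:494]=cv2.resize(im[185:290,218:348],(494,400),interpolation=cv2.INTER_CUBIC);o[:500,500:800]=cv2.resize(im[190:315,375:450],(300,500),interpolation=cv2.INTER_CUBIC)
cv2.imwrite('pics/o6.png',o);cv2.imwrite('pics/o7.png',cv2.resize(a[185:285,190:350],(800,500),interpolation=cv2.INTER_CUBIC))
E
```

```text
t 16.45 tcp [ 310.9 -606.8  201.6] mat [-177.4 -644.7] toolx [-1.e-03  2.e-04 -1.e+00] tooly yaw 96.87 F [-0.01 -0.23 -0.16] Fmat [ 0.03 -0.22] M [ 0.071 -0.056  0.002] w 87.6 j [-46.5  22.1  -0.4   0.  -67.6 -36.6]
relay [-93.1 -84.6] (25.2, 22.9, 84.88)
relay [-61.7  86.3] (27.6, 23.5, 67.02)
relay [-61.7  -0.9] (23.1, 22.9, -4.48)
relay [-80.4  44.4] (25.9, 24.1, 78.37)
relay [-54.8 -40.2] (25.7, 23.6, 66.84)
bar (array([ 478.1, -314.4]), 238.9, 61.9, 6.96)
bin (array([498.9, 297.2]), 161.3, 127.8, -8.56)
reel (array([709.5,  73.7]), 72.6, 60.6, 14.49)
relay [-21.4  87. ] (27.1, 25.5, 77.22)
relay [-21.2  43.9] (26.1, 25.8, -4.49)
relay [-21.4 -85.2] (27.9, 25.5, 78.28)
relay [-21.5  -1. ] (25.8, 25.5, 77.45)
relay [-21.3 -39.8] (25.7, 25.4, 77.26)
bar (array([ 477.6, -314.5]), 238.9, 61.9, 6.96)
bin (array([499. , 297.1]), 161.2, 127.5, -8.48)
reel (array([709.1,  73.6]), 71.7, 60.6, 14.64)
cup diff 1.5502857142857143 8
```

View pics/o6.png

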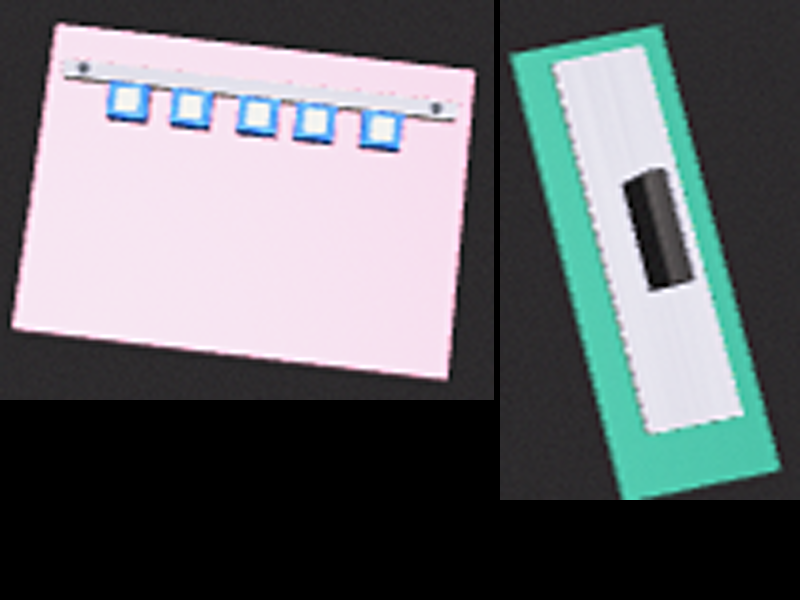

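View pics/o7.png

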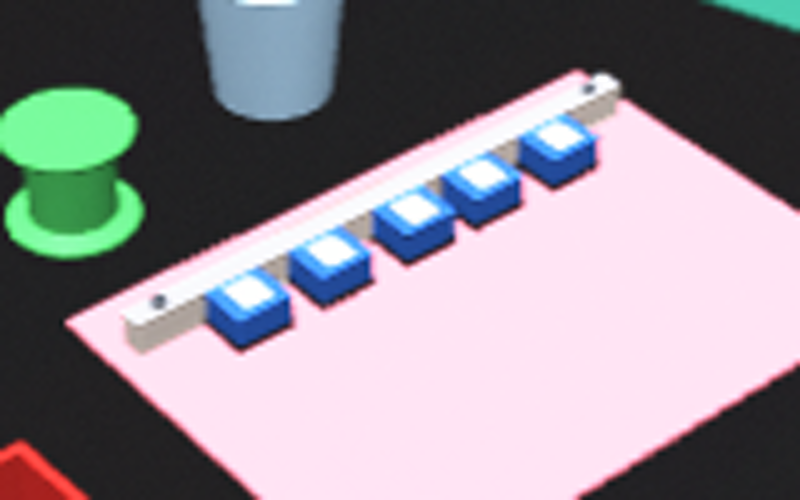

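All five relays sit flush in a line (mat x = −21.2 to −21.5 mm). The straightedge is back on its pad, and the bystanders haven't moved.

```bash
python3 -c "
from plant import r
print(r.close_job())"
```

```text
the job is handed in; nothing more can be done
None
```

The job is done and handed in at about 16.5 s of the 70 s allowed. I swept all five relays to the stop with the straightedge. I felt contact with the handle at mat x ≈ −64 mm and trimmed the yaw until the pressure was centred. I then pressed at about 10 N for about 1.2 s, put the straightedge back on its pad and let go.

**Last checks**
- **Relays:** their centres are at mat x −21.2 to −21.5 mm, within 0.3 mm of one line. They look flush and square in both views.
- **Straightedge:** it lies within 0.6 mm of where it started, at the same angle.
- **Bystanders:** the bin and reel are unchanged to within 0.5 mm, and the cup's image is unchanged.

**Less certain**
- **Press force:** the wrist averaged 10.4 N over part of the hold. Near the end of the press the straightedge carried about 3 N on the mat, so the stop may have felt slightly under 10 N. No reading came near 16 N.
- **Relay angles:** the blob fits gave 77.2° to 78.3° (one −4.5°, from a near-square outline) against the mat's 79°. That is within what such small, near-square blobs can show, so for squareness I relied on the line-up, the centred pressure and the views.

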